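Open the radiator valve hatch past its spring catch

ROBOT

A 6-joint arm with a two-finger parallel gripper is mounted at the origin on the work surface. World frame = base frame: x ahead of the robot, y to its left, z up, the work surface at z = 0. Lengths are in mm, angles in degrees, forces in N, time in s.
With the tool pointing down it reaches from about 300 to 850 mm from the base axis. Payload 4.2 kg.
Tool frame: the origin (TCP) lies on the centre line of the jaws, within the pads' length; the fingertips stand 14 mm ahead of it and the grasp point (between the pads) lies 5 mm behind it (env.finger_overhang is the z of the fingertips in the tool frame, in mm); z points along the fingers, y is the line along which they close (so a half turn about z gives the same grasp; the last joint's range is limited). The gripper opens to 91 mm and grips with 3 to 60 N. Pads are 32 mm wide; open, the fingers measure 118 mm over their backs; the gripper's body (76 mm by 178 mm) begins 60 mm behind the grasp point.
Start: joints at [72.193, 18.312, 89.639, -0, 72.044, -1.146], TCP at [164.865, 550.873, 227.976] pointing down, gripper open.
Joint ranges: [-177.97, 177.97], [-48.28, 115.42], [12.27, 149.76], [-77.06, 257.06], [2.81, 150.46], [-146.56, 146.56]. Speed limits (degrees/s): [147.25, 147.25, 180, 180, 180, 180].

INTERFACE

Orientations are given as [roll, pitch, yaw] about the fixed x, y, z axes, in that order (R = Rz(yaw) Ry(pitch) Rx(roll)).
In Python, from workcell import sensors, viewer, env gives the robot as it stands. The module is installed in compiled form; this text tells all that it offers.
- The arm moves only by the tool step_arm, never from a script. Its argument "plan" is one flat list of numbers, 6 for each row, row after row: the shift along the tool's x, y, z in cm, then the turn, a rotation vector about the tool's x, y, z in rad. In form: [x, y, z, wx, wy, wz, x, y, z, wx, wy, wz, ...]. A call has 1 to 5 rows; each row shifts and turns the commanded pose from where the row before left it, along the tool's axes as they then stand; what a row does not reach is not made up. A row lasts 1/12 s, in which the tool goes at most 41.7 mm and 7.16 degrees, less where a joint would pass 70% of its speed; a pose out of reach is approached as far as the arm can. A call is refused whole if a number of a shift passes 4.17 or a number of a turn 0.125, either way. A call with a gripper value outside its range is refused whole. "hand" is the finger opening in cm, from 0 to 9.12, set as the call begins (left out, the last holds). The fingers move at their own pace and stop on an object; "newtons" is the grip in N (left out, the last holds). Time passes only in rows, so rows that do not move let the fingers close. It gives the time, the measured TCP pose, the force, the opening and the grip force at its end, in the units of the state.
- sensors.state(): the state, without advancing time (a new reading comes with each control period).
- viewer.grab_frame(name): name is "scene" or "top" or "wrist"; returns a dict with "img" (420x560x3 uint8, red, green, blue), "fx", "fy", "cx", "cy" (pixels), "position" and "attitude" of the camera in the world. Camera axes: x right, y down, z forward; pixel columns grow to the right and rows downward; lengths in mm; the calibration is good to about 2 mm. A picture is of the moment at which its call begins. There is no depth.
- env.job_done(): hands the job in; it is judged then, once.
Trained networks look in a picture, given as the dict that the camera call returned (one of the last four; its "shot" number tells which), for a name from the list of things; names that differ only in an ending like _2 or _b are one class to them, and where a whole thing is asked for, a point or a joint stands for the part that bears it (a point fixed in the world has none). Each returns a list of dicts, best first, with "score" (0 to 1); they miss things now and then, are a little off and sometimes report something else, mostly with a low value. They report only what shows in the picture. A call takes as long as a camera call.
- viewer.boxes_of(name, picture): "location" ([column, row] in pixels, amid what is visible of it).
- viewer.pinpoint(name, picture): "location" ([column, row] in pixels: a listed point, or the origin of a listed thing).
The state is a dict: "time_s": time; "qpos": joint angles; "qvel": joint speeds; "effort": joint torques, N m; "ee_pos": TCP position; "ee_rot": TCP orientation; "force": force on the tool from outside, world axes, zero at the start; "torque": the same for the moment, N m; "gripper_width": finger opening in mm; "gripper_force": force on a finger pad.
Only numpy, scipy, OpenCV 4.12 (cv2) and the standard library are available. Lean on these libraries where they do the work, as an engineer would, in place of code of your own. Each camera call takes 0.05 s, during which the arm holds its last target. There are 200 camera calls.

TASK

Open the walnut hatch that covers the radiator valve: with a fingertip in the finger hole, press the brass catch button down and keep it down while you push the hatch along its rails past it, all the way to the open end, until the button springs up again in the other hole and locks the hatch open; then take the hand away. Only press and push: do not pinch or pick up anything, and leave the decanter, the two cups and the vial standing undisturbed.

Things in the scene. Friction and masses are not known exactly. Their poses are not given: they have to be found in the camera images.
- shelf: oak plank, 240 (its x) by 1100 mm (its y), fixed over a radiator on a low wall that does not rise above it. Origin on its top face at the centre, z up; +y is the way the hatch opens. It is solid and flat under the button and along the finger hole's travel. The hatch runs between two fixed aluminium rails along y, 15.5 mm tall, 133 mm apart outside, 100 mm between their lips
- hatch (a joint): slide of the walnut hatch (112 mm in x, 191 in y, 8 thick, captive in the rails, underside 4 mm and top 12 mm above the plank, 1 N friction). 0 = shut, 0.115 m = fully open at its end stop, along the shelf's +y. Shut, the button stands in its finger hole and stops it after 3 mm; from 0.112 m on, the button springs up in its rear hole and locks it open
- catch (a joint): brass spring push button, 26 mm diameter, flat top. 0 = up, top 15 mm above the plank, 3 mm above the hatch; grows as pressed, at most 0.0155 m. 4 N to start, 8.5 N at full depth. The hatch passes only when it is down 11 mm or more (top below the hatch's underside); a tip touching the plank has it down 15 mm. Once the hatch's edge is over it, the hatch keeps it down
- catch_top (a point): centre of the button's top face, moves with the button; sideways it stays 55 mm to the shelf's -y side of the shelf's origin, at its x = 0
- finger_hole (a point): centre of the hatch's finger hole (44 mm in x by 41 mm in y, right through the hatch) at the level of the hatch's top, 12 mm above the plank; moves with the hatch, axes as the shelf. Shut, it lies 4.5 mm to the +y side of the button's axis. A fingertip that pushes its +y wall opens the hatch
- rear_hole (a point): centre of the hatch's other hole, same size, at the level of the hatch's top, 124 mm to the -y side of the finger hole; with the hatch shut it lies over the valve opening in the plank, with the hatch open the button springs up in it
- decanter: cut-glass decanter with stopper, 96 mm diameter, 252 mm tall, stands on the plank; origin under its centre. Leave alone
- cup_a: copper-coloured cup, 72 mm diameter, 85 mm tall, stands on the plank; origin under its centre. Leave alone
- cup_b: copper-coloured cup, the same size as the other, stands on the plank; origin under its centre. Leave alone
- vial: clear glass sample vial with cork, 25 mm diameter, 74 mm tall, stands on the plank; origin under its centre. Leave alone

How it is judged:
By the outcome, as a careful person would: the job done as asked, in the order asked, and still so for the second after the job is handed in, with the robot touching nothing.
It also fails if it takes over 38 s, if anything falls off the work surface, if the arm or the gripper's body presses on something with over 40 N, if the wrist force passes 120 N, or if a joint passes its speed limit or range.

## Working session

There is one attempt and no reset: what is moved stays moved. The work goes in short steps, Python scripts to look and compute and a tool call to move; the robot and the scene stay as the last step left them, time stands still between calls to the robot, and variables do not carry over. Pictures are saved under pics/ and viewed, at most 10 in all, crops included, and the job is handed in when it is done.

Besides the shell and the picture viewer there is one more tool, called by a JSON object that holds its "fn" and its "kwargs", one argument or row to a line. step_arm: Moves the arm, as the interface text tells. Its arguments: {"type":"object","properties":{"plan":{"type":"array","items":{"type":"number"}},"hand":{"type":"number"},"newtons":{"type":"number"}},"required":["plan"]}

```bash
mkdir -p pics; cat > h.py <<'E'
from workcell import sensors, viewer, env
import numpy as np, cv2
from scipy.spatial.transform import Rotation as R
def rot(a):
    a=np.array(a,float)
    return a if a.shape==(3,3) else R.from_euler('xyz',a,degrees=True).as_matrix()
def ray(p,uv):
    d=rot(p['attitude'])@np.array([(uv[0]-p['cx'])/p['fx'],(uv[1]-p['cy'])/p['fy'],1.])
    return np.array(p['position'],float),d/np.linalg.norm(d)
def atz(p,uv,z):
    o,d=ray(p,uv); return o+d*(z-o[2])/d[2]
def tri(rs):
    A=0;b=0
    for o,d in rs:
        M=np.eye(3)-np.outer(d,d);A=A+M;b=b+M@o
    x=np.linalg.solve(A,b); return x,[round(float(np.linalg.norm((np.eye(3)-np.outer(d,d))@(x-o))),1) for o,d in rs]
E
python3 - <<'E'
from h import *
s=sensors.state();print({k:np.round(v,2) for k,v in s.items()},env.finger_overhang)
P={n:viewer.grab_frame(n) for n in('scene','top','wrist')}
for n,p in P.items():
    print(n,p['position'],p['attitude'],p['fx'])
    for t in('shelf','catch_top','finger_hole','rear_hole','decanter','cup_a','vial'):
        print(' ',t,[(np.round(q['location'],1).tolist(),round(q['score'],2)) for q in viewer.pinpoint(t,p)[:3]])
im=np.hstack([P['scene']['img'],P['top']['img']])
cv2.imwrite('pics/a.png',cv2.resize(np.vstack([P['scene']['img'],P['top']['img']])[:,:,::-1],None,fx=.7,fy=.7))
E
```

```text
{'time_s': np.float64(0.0), 'qpos': array([72.19, 18.35, 89.71, -0.  , 72.04, -1.15]), 'qvel': array([ 0.09,  0.  , -0.05, -0.07,  0.  ,  0.03]), 'effort': array([ -0.  , -41.25, -23.2 ,   0.07,   0.05,  -0.  ]), 'ee_pos': array([164.72, 550.39, 227.13]), 'ee_rot': array([-179.9 ,   -0.  ,  163.34]), 'force': array([ 0.16,  0.15, -0.2 ]), 'torque': array([-0.02, -0.02,  0.  ]), 'gripper_force': np.float64(0.0), 'gripper_width': np.float64(91.22)} 14.0
scene [1393.31857021  -45.66823887  916.6016855 ] [-135.82339037   -0.21232217   85.15694659] 473.49308581387083
  shelf []
  catch_top [([259.6, 213.4], 0.48)]
  finger_hole [([261.4, 212.5], 0.81)]
  rear_hole [([209.3, 214.3], 0.88)]
  decanter [([459.6, 221.6], 0.95)]
  cup_a [([126.6, 216.9], 0.74), ([165.3, 224.8], 0.6), ([283.7, 217.2], 0.21)]
  vial [([377.3, 203.0], 0.59)]
top [ 443.38244895   30.14220766 1652.28984275] [-174.44417767    0.63803842  -90.33830462] 504.9652790180702
  shelf [([275.0, 220.5], 0.79)]
  catch_top [([295.1, 220.9], 0.56)]
  finger_hole [([289.3, 221.6], 0.97), ([137.7, 207.0], 0.41)]
  rear_hole [([333.2, 226.9], 0.9)]
  decanter [([136.4, 205.3], 0.79)]
  cup_a [([399.5, 232.2], 0.87), ([368.5, 222.1], 0.78)]
  vial [([195.1, 234.7], 0.58)]
wrist [ 98.11121332 571.11055178 384.67705886] [1.65731124e+02 7.27293735e-02 7.33302154e+01] 369.57388764639694
  shelf []
  catch_top []
  finger_hole []
  rear_hole []
  decanter []
  cup_a []
  vial []
```

View pics/a.png

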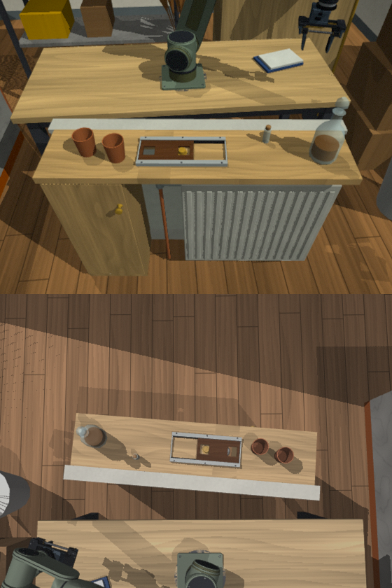

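The picture shows the shelf ahead of the bench: the hatch is near the middle (top view about 290,221), cups are on the -y side, and the vial and decanter on the +y side. Next I triangulate.

```bash
python3 - <<'E'
from h import *
S=viewer.grab_frame('scene');T=viewer.grab_frame('top')
for t,a,b in [('catch',[259.6,213.4],[295.1,220.9]),('fh',[261.4,212.5],[289.3,221.6]),('rh',[209.3,214.3],[333.2,226.9]),('dec',[459.6,221.6],[136.4,205.3]),('cupfar',[126.6,216.9],[399.5,232.2]),('cupnear',[165.3,224.8],[368.5,222.1]),('vial',[377.3,203],[195.1,234.7])]:
    x,e=tri([ray(S,a),ray(T,b)]);print(t,x.round(1),e, 'top@z0',atz(T,b,0).round(0))
print(atz(T,[275,220.5],0))
cv2.imwrite('pics/b.png',cv2.resize(T['img'][165:265,90:470,::-1],None,fx=2.1,fy=2.1,interpolation=cv2.INTER_CUBIC))
E
```

```text
catch [573.3 -31.3  76.6] [2.0, 2.0] top@z0 [579. -36.   0.]
fh [570.9 -20.   76.4] [4.8, 4.8] top@z0 [577. -17.   0.]
rh [ 554.4 -154.2   64.2] [0.7, 0.7] top@z0 [ 559. -161.    0.]
dec [626.9 467.6  61. ] [2.4, 2.4] top@z0 [635. 487.   0.]
cupfar [ 536.9 -363.5   54.3] [0.0, 0.0] top@z0 [ 540. -377.    0.]
cupnear [ 569.7 -265.9   51.8] [1.1, 1.1] top@z0 [ 574. -277.    0.]
vial [533.1 282.2  48.6] [1.9, 1.9] top@z0 [536. 292.   0.]
[581.22307849  29.50964763   0.        ]
```

View pics/b.png

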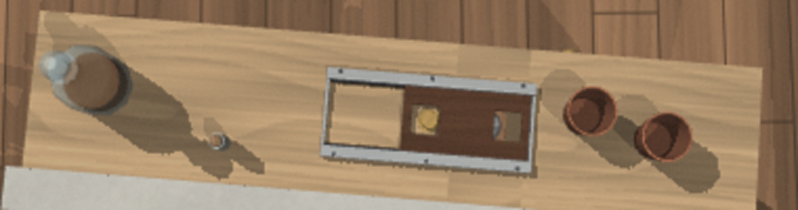

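```bash
cat >> h.py <<'E'
def plan(dw,turn,n):
    s=sensors.state();M=rot(s['ee_rot']);out=[]
    for i in range(n):
        v=M.T@(np.array(dw,float)/n)/10
        out.append(np.round(np.r_[v,0,0,turn/n],2).tolist()); M=M@R.from_rotvec([0,0,turn/n]).as_matrix()
    return out
E
python3 - <<'E'
from h import *
p=sensors.state()['ee_pos']
for r in plan(np.array([564,-85,228])-p,1.4,20): print(r)
E
```

```text
[-2.82, -2.47, -0.0, 0.0, 0.0, 0.07]
[-2.99, -2.27, -0.0, 0.0, 0.0, 0.07]
[-3.14, -2.06, -0.0, 0.0, 0.0, 0.07]
[-3.28, -1.83, -0.0, 0.0, 0.0, 0.07]
[-3.4, -1.6, -0.0, 0.0, 0.0, 0.07]
[-3.5, -1.36, -0.0, 0.0, 0.0, 0.07]
[-3.59, -1.11, -0.0, 0.0, 0.0, 0.07]
[-3.66, -0.85, -0.0, 0.0, 0.0, 0.07]
[-3.71, -0.6, -0.0, 0.0, 0.0, 0.07]
[-3.74, -0.34, -0.0, 0.0, 0.0, 0.07]
[-3.75, -0.07, -0.0, 0.0, 0.0, 0.07]
[-3.75, 0.19, -0.0, 0.0, 0.0, 0.07]
[-3.73, 0.45, -0.0, 0.0, 0.0, 0.07]
[-3.69, 0.71, -0.0, 0.0, 0.0, 0.07]
[-3.63, 0.97, -0.0, 0.0, 0.0, 0.07]
[-3.55, 1.22, -0.0, 0.0, 0.0, 0.07]
[-3.46, 1.46, -0.0, 0.0, 0.0, 0.07]
[-3.35, 1.7, -0.0, 0.0, 0.0, 0.07]
[-3.22, 1.93, -0.0, 0.0, 0.0, 0.07]
[-3.08, 2.15, -0.0, 0.0, 0.0, 0.07]
```

{"fn": "step_arm", "kwargs": {
  "plan": [-2.82,-2.47,0,0,0,0.07,-2.99,-2.27,0,0,0,0.07,-3.14,-2.06,0,0,0,0.07,-3.28,-1.83,0,0,0,0.07,-3.4,-1.6,0,0,0,0.07],
  "hand": 0,
  "newtons": 10
}}

```text
time_s: 1.72
ee_pos: [265.1, 390.4, 228.0]
ee_rot: [180.0, 0.0, 143.1]
force: [0.8, 0.1, 0.0]
gripper_width: 60.8
gripper_force: 0.0
```

{"fn": "step_arm", "kwargs": {
  "plan": [-3.5,-1.36,0,0,0,0.07,-3.59,-1.11,0,0,0,0.07,-3.66,-0.85,0,0,0,0.07,-3.71,-0.6,0,0,0,0.07,-3.74,-0.34,0,0,0,0.07]
}}

```text
time_s: 2.13
ee_pos: [365.0, 231.1, 228.2]
ee_rot: [179.9, -0.0, 123.0]
force: [0.8, 0.5, -0.2]
gripper_width: 27.3
gripper_force: 0.0
```

{"fn": "step_arm", "kwargs": {
  "plan": [-3.75,-0.07,0,0,0,0.07,-3.75,0.19,0,0,0,0.07,-3.73,0.45,0,0,0,0.07,-3.69,0.71,0,0,0,0.07,-3.63,0.97,0,0,0,0.07]
}}

```text
time_s: 2.55
ee_pos: [465.0, 71.9, 228.2]
ee_rot: [180.0, -0.0, 103.0]
force: [0.3, 0.8, -0.0]
gripper_width: 0.5
gripper_force: 0.0
```

{"fn": "step_arm", "kwargs": {
  "plan": [-3.55,1.22,0,0,0,0.07,-3.46,1.46,0,0,0,0.07,-3.35,1.7,0,0,0,0.07,-3.22,1.93,0,0,0,0.07,-3.08,2.15,0,0,0,0.07]
}}

```text
time_s: 2.97
ee_pos: [564.7, -87.3, 228.0]
ee_rot: [180.0, -0.0, 82.9]
force: [0.4, 0.5, 0.2]
gripper_width: 0.2
gripper_force: 0.0
```

{"fn": "step_arm", "kwargs": {
  "plan": [0,0,0,0,0,0,0,0,0,0,0,0,0,0,0,0,0,0]
}}

```text
time_s: 3.22
ee_pos: [563.5, -85.1, 227.6]
ee_rot: [-179.9, -0.0, 83.1]
force: [-1.1, -0.0, 0.6]
gripper_width: 0.2
gripper_force: 0.0
```

```bash
python3 - <<'E'
from h import *
W=viewer.grab_frame('wrist')
print(W['position'],W['attitude'])
for t in('catch_top','finger_hole','rear_hole','cup_a'):
    print(' ',t,[(np.round(q['location'],1).tolist(),round(q['score'],2),[atz(W,q['location'],z).round(1).tolist() for z in (55,67)]) for q in viewer.pinpoint(t,W)[:3]])
cv2.imwrite('pics/c.png',W['img'][:,:,::-1])
E
```

```text
[571.63525357 -15.90880092 385.10900434] [ 1.65766894e+02  8.75507356e-02 -6.88215961e+00]
  catch_top [([279.2, 130.6], 0.76, [[570.3, -28.0, 55.0], [570.4, -27.6, 67.0]])]
  finger_hole []
  rear_hole []
  cup_a []
```

View pics/c.png

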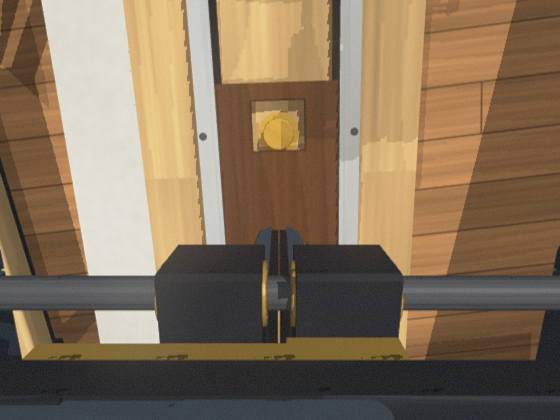

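The picture shows the catch at about (279,131) in the finger hole (columns 251–304, rows 100–151). The rails are nearly vertical and the closed fingers are below the hole. I'll measure the hole corners and the yaw from a zoomed crop.

```bash
python3 - <<'E'
from h import *
W=viewer.grab_frame('wrist')
np.save('w.npy',W['img']);import pickle;pickle.dump(W,open('w.pkl','wb'))
g=cv2.cvtColor(W['img'],cv2.COLOR_RGB2GRAY)
for r in (30,70,180,220):
    d=cv2.Sobel(g,cv2.CV_32F,1,0)[r]; print(r,[(c,int(d[c])) for c in range(170,380) if abs(d[c])>90])
cv2.imwrite('pics/d.png',cv2.resize(W['img'][60:180,200:360,::-1],None,fx=5,fy=5,interpolation=cv2.INTER_CUBIC))
E
```

```text
30 [(182, -212), (183, -221), (187, 163), (188, 311), (189, 180), (209, -366), (210, -526), (211, -205), (217, 282), (218, 375), (219, 150), (328, -250), (329, -228), (331, -142), (332, -172), (338, 102), (339, 399), (340, 392), (361, -109), (362, -97)]
70 [(187, -235), (188, -243), (191, 321), (192, 285), (212, -432), (213, -518), (214, -119), (219, 96), (220, 398), (221, 391), (287, -92), (327, -236), (328, -236), (331, -157), (332, -161), (338, 134), (339, 481), (340, 339), (360, -103), (361, -94)]
180 [(196, -161), (197, -203), (200, 238), (201, 278), (219, -131), (220, -420), (221, -362), (337, 93), (338, 496), (339, 363), (357, -113), (358, -132)]
220 [(200, -210), (201, -199), (203, 168), (204, 304), (205, 157), (222, -201), (223, -448), (224, -262), (337, 283), (338, 456), (339, 208), (357, -122), (359, 99)]
```

View pics/d.png

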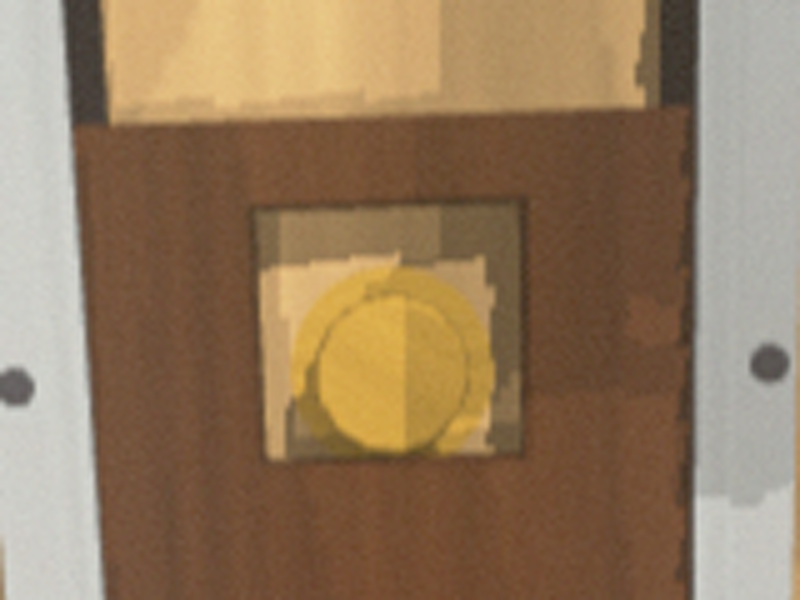

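Zoomed: hole corners are at about (250.4,101.4), (304.8,99.5), (304.5,151.2) and (253,152), and the button disc centre is at about (278.4,134.6).

```bash
python3 - <<'E'
from h import *
import pickle;W=pickle.load(open('w.pkl','rb'))
C=[(250.4,101.4),(304.8,99.5),(304.5,151.2),(253,152)]
for z in (60,64,67,70,73):
    q=[atz(W,c,z) for c in C]; L=[np.linalg.norm(q[i]-q[(i+1)%4]).round(1) for i in range(4)]
    l=[atz(W,c,z+3.5) for c in ((210,30),(223,220),(339.5,30),(338,220))]
    ya=[np.degrees(np.arctan2(*(a-b)[[1,0]])).round(2) for a,b in((l[0],l[1]),(l[2],l[3]))]
    n=(l[0]-l[1])/np.linalg.norm(l[0]-l[1]); w=np.linalg.norm(np.cross(n,l[2]-l[0]))
    print(z,L,'yaw',ya,'lips',w.round(1),'hole',np.mean(q,0).round(1),'btn',atz(W,(278.4,134.6),z+3).round(1), 'railmid',np.mean([l[0],l[2]],0).round(1),np.mean([l[1],l[3]],0).round(1))
print(W['position'],sensors.state()['ee_pos'])
E
```

```text
60 [np.float64(46.0), np.float64(43.3), np.float64(45.0), np.float64(42.5)] yaw [np.float64(84.87), np.float64(85.05)] lips 103.6 hole [570.1 -23.6  60. ] btn [569.5 -30.3  63. ] railmid [576.3  51.6  63.5] [ 562.4 -105.9   63.5]
64 [np.float64(45.5), np.float64(42.8), np.float64(44.5), np.float64(42.0)] yaw [np.float64(84.87), np.float64(85.05)] lips 102.3 hole [570.1 -23.5  64. ] btn [569.5 -30.1  67. ] railmid [576.3  50.8  67.5] [ 562.5 -104.8   67.5]
67 [np.float64(45.0), np.float64(42.4), np.float64(44.1), np.float64(41.6)] yaw [np.float64(84.87), np.float64(85.05)] lips 101.4 hole [570.1 -23.4  67. ] btn [569.6 -30.   70. ] railmid [576.2  50.2  70.5] [ 562.6 -103.9   70.5]
70 [np.float64(44.6), np.float64(42.0), np.float64(43.7), np.float64(41.2)] yaw [np.float64(84.87), np.float64(85.05)] lips 100.4 hole [570.2 -23.4  70. ] btn [569.6 -29.9  73. ] railmid [576.2  49.5  73.5] [ 562.7 -103.1   73.5]
73 [np.float64(44.2), np.float64(41.6), np.float64(43.2), np.float64(40.8)] yaw [np.float64(84.87), np.float64(85.05)] lips 99.5 hole [570.2 -23.3  73. ] btn [569.6 -29.7  76. ] railmid [576.1  48.9  76.5] [ 562.8 -102.2   76.5]
[571.37510881 -15.00624702 385.7540438 ] [563.67063925 -84.48058672 228.25948867]
```

```bash
python3 - <<'E'
from h import *
p=sensors.state()['ee_pos'];print(p,sensors.state()['ee_rot'])
for r in plan(np.array([570,-24.2,108])-np.array([563.7,-84.8,228]),-.033,4): print(r)
E
```

```text
[563.67063925 -84.48058672 228.25948867] [ 1.79979830e+02 -6.61390474e-03  8.32112916e+01]
[1.52, -0.02, 3.0, 0.0, 0.0, -0.01]
[1.52, -0.01, 3.0, 0.0, 0.0, -0.01]
[1.52, 0.0, 3.0, 0.0, 0.0, -0.01]
[1.52, 0.01, 3.0, 0.0, 0.0, -0.01]
```

{"fn": "step_arm", "kwargs": {
  "plan": [1.52,0,3,0,0,-0.008,1.52,0,3,0,0,-0.008,1.52,0,3,0,0,-0.008,1.52,0,3,0,0,-0.008,0,0,0,0,0,0]
}}

```text
time_s: 3.93
ee_pos: [566.4, -22.1, 102.6]
ee_rot: [-179.3, -0.0, 85.1]
force: [-0.3, -1.4, -0.6]
gripper_width: 0.6
gripper_force: 0.0
```

{"fn": "step_arm", "kwargs": {
  "plan": [0,0,0,0,0,0,0,0,0,0,0,0]
}}

```text
time_s: 4.1
ee_pos: [571.6, -25.1, 109.4]
ee_rot: [179.9, 0.0, 85.0]
force: [0.9, 0.4, 1.2]
gripper_width: 0.2
gripper_force: 0.0
```

```bash
python3 - <<'E'
from h import *
W=viewer.grab_frame('wrist');S=viewer.grab_frame('scene')
import pickle;pickle.dump(W,open('w2.pkl','wb'))
print(W['position'],W['attitude'],sensors.state()['ee_pos'])
v=rot(W['attitude']).T@(np.array(sensors.state()['ee_pos'])-[0,0,14]-W['position'])
print('tip px',W['cx']+W['fx']*v[0]/v[2],W['cy']+W['fy']*v[1]/v[2])
a=W['img'][80:380,130:430,::-1];b=cv2.resize(S['img'][180:255,220:320,::-1],None,fx=5,fy=5,interpolation=cv2.INTER_CUBIC)
a=cv2.resize(a,(375,375));b=b[:375,:420]
cv2.imwrite('pics/e.png',np.hstack([a,b]))
E
```

```text
[576.87880739  44.52467468 266.80744437] [ 1.65716792e+02 -1.28081930e-01 -5.01713225e+00] [571.9425383  -25.54103805 110.07239884]
tip px 280.11337943236913 262.37736608925604
```

View pics/e.png

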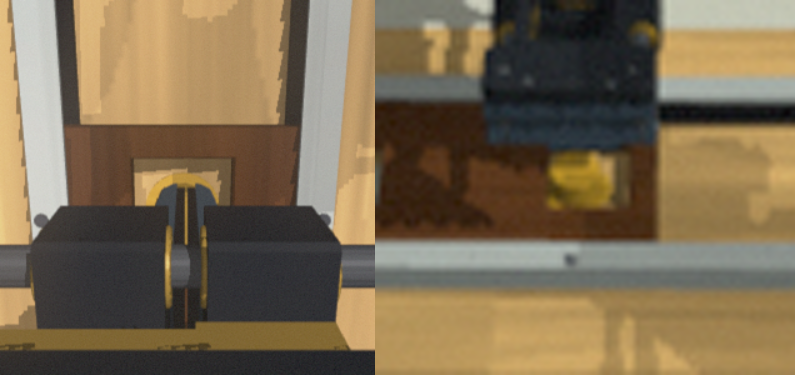

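The left panel shows the closed fingertips (about 186,190) centred across the hole, whose far edge is at row 157 and whose columns run 132–237. The right panel shows the tip above the button.

```bash
python3 - <<'E'
from h import *
import pickle
W=pickle.load(open('w2.pkl','rb'));V=pickle.load(open('w.pkl','rb'))
g=cv2.cvtColor(W['img'],cv2.COLOR_RGB2GRAY)
print({c:[(r,int(v)) for r,v in enumerate(cv2.Sobel(g,cv2.CV_32F,0,1)[:,c]) if abs(v)>70 and 170<r<225] for c in (245,255,300,310)})
print([(c,int(v)) for c,v in enumerate(cv2.Sobel(g,cv2.CV_32F,1,0)[215]) if abs(v)>70 and 210<c<350])
u=np.array([np.cos(np.radians(85)),np.sin(np.radians(85))])
for z in (67,71,75):
    m=atz(W,(277.6,206),z); v=(atz(V,(250.4,101.4),z)+atz(V,(304.8,99.5),z))/2
    print(z,'far edge w2',m.round(1),'w1',v.round(1),'centre w2',(m[:2]-20.5*u).round(1),'w1',(v[:2]-20.5*u).round(1))
print(sensors.state()['ee_pos'],sensors.state()['qvel'].round(2))
E
```

```text
{245: [(178, -168), (179, -390), (180, -236), (206, 90), (207, 121), (216, 162), (217, 237), (218, 98), (220, 100)], 255: [(178, -163), (179, -380), (180, -224), (206, 87), (207, 110), (215, 114), (216, 208), (217, 125), (218, 75), (219, 96)], 300: [(178, -149), (179, -322), (180, -177), (206, 83), (207, 109), (216, 153), (217, 230), (218, 84)], 310: [(178, -136), (179, -295), (180, -177), (207, 84)]}
[(236, 125), (237, 175), (266, 89), (267, 76), (279, -136), (280, -199), (314, -161), (315, -134)]
67 far edge w2 [572.6  -3.9  67. ] w1 [572.1  -2.5  67. ] centre w2 [570.8 -24.3] w1 [570.4 -23. ]
71 far edge w2 [572.7  -2.9  71. ] w1 [572.1  -2.7  71. ] centre w2 [570.9 -23.3] w1 [570.3 -23.1]
75 far edge w2 [572.8  -2.   75. ] w1 [572.1  -2.8  75. ] centre w2 [571.  -22.4] w1 [570.3 -23.3]
[571.9425383  -25.54103805 110.07239884] [-0.26 -0.27  0.3   0.04 -0.24  0.08]
```

{"fn": "step_arm", "kwargs": {
  "plan": [0.1,0,0.5,0,0,0,0,0,0.5,0,0,0,0,0,0.4,0,0,0,0,0,0,0,0,0,0,0,0,0,0,0]
}}

```text
time_s: 4.62
ee_pos: [570.4, -24.1, 93.6]
ee_rot: [-180.0, -0.0, 84.9]
force: [0.4, -0.1, -0.6]
gripper_width: 0.6
gripper_force: 0.0
```

{"fn": "step_arm", "kwargs": {
  "plan": [0,0,0.3,0,0,0,0,0,0.3,0,0,0,0,0,0.2,0,0,0,0,0,0,0,0,0,0,0,0,0,0,0]
}}

```text
time_s: 5.03
ee_pos: [571.0, -24.0, 86.4]
ee_rot: [179.9, 0.0, 85.0]
force: [-0.9, 0.0, 3.6]
gripper_width: 0.2
gripper_force: 2.2
```

{"fn": "step_arm", "kwargs": {
  "plan": [0,0,0.2,0,0,0,0,0,0.2,0,0,0,0,0,0,0,0,0,0,0,0,0,0,0]
}}

```text
time_s: 5.37
ee_pos: [571.0, -24.0, 82.5]
ee_rot: [179.9, 0.0, 85.0]
force: [-0.4, -0.0, 6.4]
gripper_width: 0.2
gripper_force: 2.8
```

{"fn": "step_arm", "kwargs": {
  "plan": [0,0,0.2,0,0,0,0,0,0.2,0,0,0,0,0,0,0,0,0,0,0,0,0,0,0]
}}

```text
time_s: 5.7
ee_pos: [571.0, -24.0, 78.7]
ee_rot: [179.9, -0.0, 85.0]
force: [-0.6, -0.5, 6.8]
gripper_width: 0.3
gripper_force: 3.4
```

{"fn": "step_arm", "kwargs": {
  "plan": [0,0,0.2,0,0,0,0,0,0,0,0,0,0,0,0,0,0,0]
}}

```text
time_s: 5.95
ee_pos: [571.0, -24.0, 76.8]
ee_rot: [179.9, -0.0, 85.0]
force: [-0.7, 0.3, 8.0]
gripper_width: 0.5
gripper_force: 3.7
```

{"fn": "step_arm", "kwargs": {
  "plan": [0,0,0.1,0,0,0,0,0,0,0,0,0,0,0,0,0,0,0]
}}

```text
time_s: 6.2
ee_pos: [571.0, -24.0, 75.9]
ee_rot: [179.9, -0.0, 85.0]
force: [-1.0, -0.2, 7.0]
gripper_width: 0.4
gripper_force: 3.8
```

{"fn": "step_arm", "kwargs": {
  "plan": [0,0,0.1,0,0,0,0,0,0,0,0,0,0,0,0,0,0,0]
}}

```text
time_s: 6.45
ee_pos: [571.0, -24.0, 75.0]
ee_rot: [179.9, -0.0, 85.0]
force: [-1.3, -1.2, 8.0]
gripper_width: 0.6
gripper_force: 3.9
```

{"fn": "step_arm", "kwargs": {
  "plan": [0.3,0,0.05,0,0,0,0.4,0,0,0,0,0,0.4,0,0,0,0,0,0.4,0,0,0,0,0,0,0,0,0,0,0]
}}

```text
time_s: 6.87
ee_pos: [572.5, -10.4, 74.5]
ee_rot: [179.9, 0.2, 85.1]
force: [-1.8, -5.8, 7.1]
gripper_width: 0.6
gripper_force: 4.1
```

{"fn": "step_arm", "kwargs": {
  "plan": [0.4,0,0,0,0,0,0.4,0,0,0,0,0,0.4,0,0,0,0,0,0,0,0,0,0,0]
}}

```text
time_s: 7.2
ee_pos: [573.6, 1.8, 74.3]
ee_rot: [179.9, 0.1, 85.0]
force: [0.4, -5.1, 6.6]
gripper_width: 0.7
gripper_force: 3.5
```

{"fn": "step_arm", "kwargs": {
  "plan": [0.8,0,0,0,0,0,0.8,0,0,0,0,0,0.8,0,0,0,0,0,0.8,0,0,0,0,0,0,0,0,0,0,0]
}}

```text
time_s: 7.62
ee_pos: [576.4, 34.0, 74.3]
ee_rot: [179.9, 0.1, 85.1]
force: [-0.4, -5.0, 6.8]
gripper_width: 0.4
gripper_force: 3.7
```

```bash
python3 - <<'E'
from h import *
W=viewer.grab_frame('wrist');S=viewer.grab_frame('scene')
a=W['img'][80:380,130:430,::-1];b=cv2.resize(S['img'][180:255,200:320,::-1],None,fx=4,fy=4,interpolation=cv2.INTER_CUBIC)
cv2.imwrite('pics/f.png',np.hstack([a,b]))
for t in ('finger_hole','rear_hole','catch_top'): print(t,[(q['location'],q['score'],atz(S,q['location'],71)) for q in viewer.pinpoint(t,S)[:1]])
E
```

```text
finger_hole [([283.8, 212.6], 0.92, array([570.08636206,  31.15666652,  71.        ]))]
rear_hole [([231.0, 213.5], 0.83, array([ 562.57846234, -100.2469137 ,   71.        ]))]
catch_top []
```

View pics/f.png

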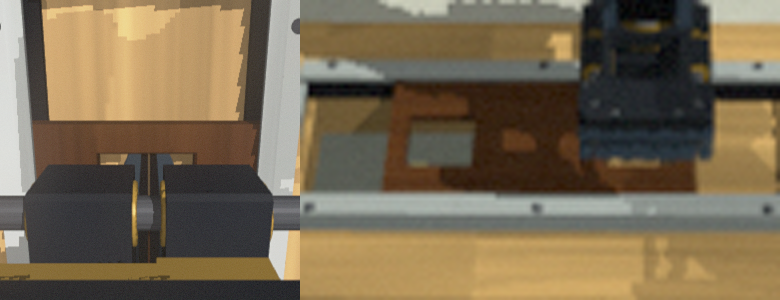

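The hatch has moved about 54 mm with the tip in the finger hole, and the button is under the hatch. I continue with the tip raised slightly.

{"fn": "step_arm", "kwargs": {
  "plan": [0.8,0,-0.2,0,0,0,1,0,0,0,0,0,1,0,0,0,0,0,1,0,0,0,0,0,0.8,0,0,0,0,0]
}}

```text
time_s: 8.28
ee_pos: [579.9, 79.5, 75.2]
ee_rot: [180.0, 0.2, 85.0]
force: [1.6, -5.1, 1.3]
gripper_width: 0.5
gripper_force: 2.8
```

{"fn": "step_arm", "kwargs": {
  "plan": [0.6,0,0,0,0,0,0.4,0,0,0,0,0,0,0,0,0,0,0,0,0,0,0,0,0]
}}

```text
time_s: 8.62
ee_pos: [580.3, 90.9, 75.1]
ee_rot: [-179.9, -0.0, 85.0]
force: [0.1, -1.5, 0.6]
gripper_width: 0.1
gripper_force: 0.0
```

{"fn": "step_arm", "kwargs": {
  "plan": [0.3,0,0,0,0,0,0,0,0,0,0,0,0,0,0,0,0,0]
}}

```text
time_s: 8.87
ee_pos: [580.4, 91.8, 75.1]
ee_rot: [-179.9, 0.2, 85.0]
force: [0.5, -6.0, 1.1]
gripper_width: 0.3
gripper_force: 3.2
```

{"fn": "step_arm", "kwargs": {
  "plan": [0.2,0,0,0,0,0,0,0,0,0,0,0,0,0,0,0,0,0]
}}

```text
time_s: 9.12
ee_pos: [580.4, 91.9, 75.2]
ee_rot: [-179.9, 0.4, 85.1]
force: [-0.7, -12.2, 1.0]
gripper_width: 0.7
gripper_force: 6.0
```

```bash
python3 - <<'E'
from h import *
T=viewer.grab_frame('top');S=viewer.grab_frame('scene')
a=cv2.resize(T['img'][195:255,230:350,::-1],None,fx=3,fy=3,interpolation=cv2.INTER_CUBIC)
b=cv2.resize(S['img'][180:255,210:350,::-1],None,fx=4,fy=4,interpolation=cv2.INTER_CUBIC)
c=np.zeros((480,560,3),np.uint8);c[:180,:360]=a;c[180:480]=b
cv2.imwrite('pics/g.png',c)
for t in ('finger_hole','rear_hole','catch_top'): print(t,[(q['location'],q['score'],atz(p,q['location'],71).round(1)) for p in (S,T) for q in viewer.pinpoint(t,p)[:1]])
E
```

```text
finger_hole [([310.0, 212.6], 0.97, array([575.4,  96.4,  71. ])), ([253.6, 216.6], 0.7, array([588.1,  96.8,  71. ]))]
rear_hole [([257.6, 213.7], 0.61, array([568.6, -34.2,  71. ])), ([296.3, 222.4], 0.64, array([568.9, -37.3,  71. ]))]
catch_top [([127.1, 220.2], 0.56, array([ 565. , -354.6,   71. ])), ([253.2, 217.6], 0.75, array([584.9,  98. ,  71. ]))]
```

View pics/g.png

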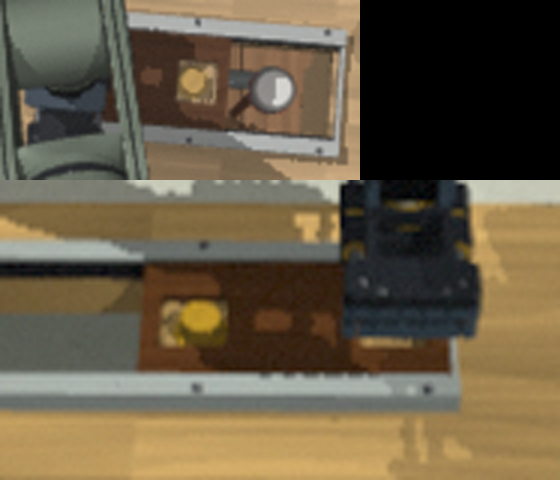

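The button is up in the rear hole, the valve is exposed, and the hatch is at its end stop. I back off a little, lift, and withdraw.

{"fn": "step_arm", "kwargs": {
  "plan": [-0.4,0,0,0,0,0,-0.3,0,0,0,0,0,0,0,0,0,0,0,0,0,0,0,0,0]
}}

```text
time_s: 9.85
ee_pos: [580.5, 88.8, 75.4]
ee_rot: [-180.0, -0.0, 84.9]
force: [-0.4, 0.3, 0.4]
gripper_width: 0.4
gripper_force: 0.0
```

{"fn": "step_arm", "kwargs": {
  "plan": [0,0,-0.5,0,0,0,0,0,-1,0,0,0,0,0,-2,0,0,0,0,0,-3,0,0,0,0,0,-3,0,0,0]
}}

```text
time_s: 10.27
ee_pos: [580.1, 88.9, 171.9]
ee_rot: [-179.9, -0.0, 85.0]
force: [1.5, -0.0, 0.8]
gripper_width: 0.3
gripper_force: 0.0
```

{"fn": "step_arm", "kwargs": {
  "plan": [0,0,-3,0,0,0,-3,0,-1,0,0,0,-3,0,0,0,0,0,0,0,0,0,0,0,0,0,0,0,0,0]
}}

```text
time_s: 10.68
ee_pos: [575.3, 28.1, 211.7]
ee_rot: [179.9, -0.0, 84.8]
force: [1.1, 0.0, 0.1]
gripper_width: 0.3
gripper_force: 0.0
```

```bash
python3 - <<'E'
from h import *
T=viewer.grab_frame('wrist');S=viewer.grab_frame('scene')
cv2.imwrite('pics/i.png',cv2.resize(np.vstack([S['img'][150:270],T['img'][:300]])[:,:,::-1],None,fx=1.4,fy=1.4))
print(sensors.state()['force'],sensors.state()['ee_pos'])
E
```

```text
[-1.34184669 -0.84396042 -0.14911942] [575.21477504  29.41035289 210.76757985]
```

View pics/i.png

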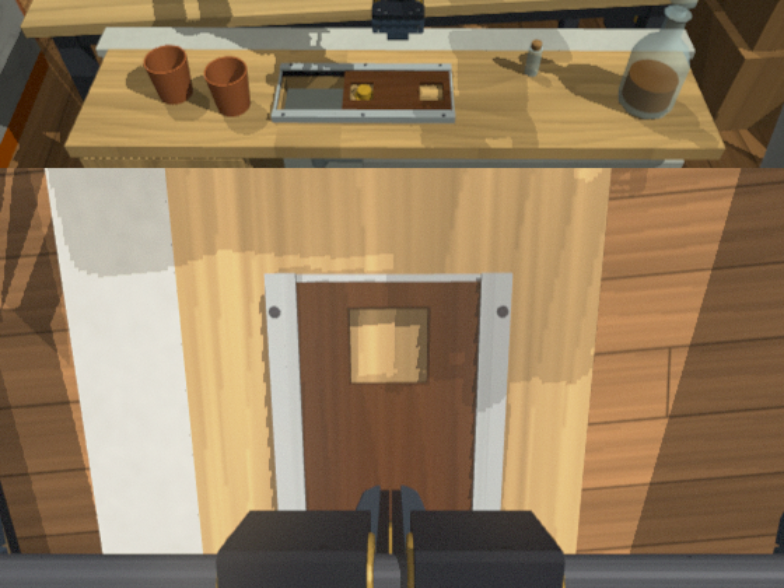

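The hatch is fully open, the button is up in the rear hole (about 362,92), and the cups, vial and decanter are standing. The hand is clear.

```bash
python3 -c "
from workcell import env;print(env.job_done())"
```

```text
the job is handed in; nothing more can be done
None
```

The hatch is fully open and locked, with the button up in the rear hole; the hand is clear, the decanter, cups and vial are still standing, and I handed the job in at about 11 s on the robot's clock.

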